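# Bolt the battery cover of the power unit

### The job

Bolt the battery cover on top of the olive power unit: with the fingertips, gently push the red ball handle along its slot until the bolt is fully home in the keeper, then push the handle over sideways into the notch, down as far as it goes. Only push the handle, do not pinch it, do not lift the cover, and leave the loose things around it where they are.

Things in the scene. Friction and masses are not known exactly. Their poses are not given: they have to be found in the camera images.
- unit: Olive power unit, a fixed case 250 (x) x 360 (y) x 120 mm (z) on the bench, turned about z. Origin: centre of its underside; y runs along the bolt, z up. Flat deck at z = 120 mm; on it the battery cover, x = -75 to 75, y = -20 to 140 mm, top at z = 134 mm, hinged along its +y edge. Small knobs and carrying handles stand out from its sides by up to 27 mm.
- guide (a point): Top centre of the aluminium bolt guide on the cover: x = 0, y = 27.5, z = 158 mm in the unit's frame, axes as the unit's. The block is 30 (x) x 95 (y) x 24 mm (z). The handle stands out of its L-shaped slot: a straight leg along y in the block's top and, at the leg's -y end, a notch cut down through the block's +x side.
- keeper (a point): Middle of the keeper's bore, x = 0, y = -42, z = 147 mm in the unit's frame, axes as the unit's. The keeper is a steel strap on the deck, 32 (x) x 20 mm (y), its top at z = 162 mm. The round steel bolt (12 mm thick, along y at x = 0, z = 147 mm) shoots towards -y through it.
- ball (a point): Centre of the red ball, 18 mm across, on the end of the bolt's handle, 36 mm from the bolt's axis; its steel shank is 8 mm thick. In the unit's frame, upright: x = 0, z = 183 mm, y = 52 mm with the bolt fully back and 12 mm with it home. Turned down in the notch: x = 35, y = 12, z = 153 mm. Its axes turn with the handle.
- notch (a point): Point on the bolt's axis in line with the notch: x = 0, y = 12, z = 147 mm in the unit's frame, axes as the unit's; the handle's shank stands here when the bolt is home.
- bolt (a joint): How far the bolt is pushed along the slot, in m: 0 fully back, 0.040 fully home at the stop (towards the unit's -y). It starts at 0 to 0.012. Friction of about 2 N holds it wherever it is left; no spring. The handle can turn into the notch only from about 0.037 on.
- handle (a joint): How far the handle is turned about the bolt's axis, in rad: 0 upright, growing as the ball goes over to the unit's +x side; 1.40 is the stop, fully down in the notch. In the straight leg it has only about 0.1 to 0.25 rad of play either way. It takes about 1 to 1.5 N at the ball and stays where it is left; no spring.
- cover (a joint): Opening angle of the battery cover, in rad: 0 shut, resting on the deck. It is shut at the start and only its 0.7 kg of weight keeps it so.
- cap: Bystander: loose black dust cap, 36 mm across, 28 mm high, upright on the unit's deck beyond the cover's -y edge. Origin: centre of its underside.
- label_holder: Bystander: loose red label holder, a flat strip 18 x 85 x 10 mm lying on the unit's deck beyond the cover's -y edge. Origin: centre of its underside, y along the strip.
- screwdriver: Bystander: loose screwdriver with a blue handle, 190 mm long, lying on the bench beside the unit. Origin: near its middle, x along it towards the tip.
- mains_plug: Bystander: loose cream mains plug, about 36 x 86 x 30 mm, lying on the bench beside the unit. Origin: centre of its body's underside.

How it is judged:
By the outcome, as a careful person would: the job done as asked, in the order asked, and still so for the second after the job is handed in, with the robot touching nothing.
It also fails if it takes over 43 s, if anything falls off the work surface, if the arm or the gripper's body presses on something with over 40 N, if the wrist force passes 120 N, or if a joint passes its speed limit or range.

### The arm

A 7-joint arm with a two-finger parallel gripper is mounted at the origin on the work surface. World frame = base frame: x ahead of the robot, y to its left, z up, the work surface at z = 0. Lengths are in m, angles in rad, forces in N, time in s.
With the tool pointing down it reaches from about 0.425 to 0.875 m from the base axis. Payload 4.7 kg.
Tool frame: the origin (TCP) lies on the centre line of the jaws, within the pads' length; the fingertips stand ahead of it and the grasp point (between the pads) lies 2 mm behind it (nose_length is the z of the fingertips in the tool frame, in m); z points along the fingers, y is the line along which they close (so a half turn about z gives the same grasp; the last joint's range is limited). The gripper opens to 87 mm and grips with 3 to 60 N. Pads are 19 mm wide; open, the fingers measure 117 mm over their backs; the gripper's body (75 mm by 190 mm) begins 51 mm behind the grasp point.
Start: joints at [-1.218, 0.321, -0.07, 1.45, 0.023, 1.371, -0.057], TCP at [0.216, 0.613, 0.24] pointing down, gripper open.
Joint ranges: [-2.86, 2.86], [-0.3, 2.09], [-1.38, 1.24], [0.06, 2.45], [-1.56, 4.7], [0.09, 2.05], [-2.69, 2.69]. Speed limits (rad/s): [2.57, 2.57, 3.14, 3.14, 3.14, 3.14, 3.14].

### API

Orientations are given as a rotation vector (axis times angle).
In Python, from bench import * gives the robot as it stands.
- The arm moves only by the tool send_rows, never from a script. Its arguments are lists of equal length, an entry for each row: "xyz": the shift along the tool's x, y, z in mm, a list of three; "dr": the turn, a rotation vector about the tool's x, y, z in rad, a list of three. A call has exactly 10 rows; each row is the pose to reach, as a shift and turn from the pose commanded when the call began, along the tool's axes at that moment; what a row does not reach only later rows make up. A row lasts 1/12 s, in which the tool goes at most 41.7 mm and 7.16 degrees, less where a joint would pass 70% of its speed; a pose out of reach is approached as far as the arm can. A call with a gripper value outside its range is refused whole. "jaw" is the finger opening in mm, from 0 to 87, set as the call begins (left out, the last holds). The fingers move at their own pace and stop on an object; "grip_force" is the grip in N (left out, the last holds). Time passes only in rows, so rows that repeat a pose let the fingers close, or fill a call up. It gives the time, the measured TCP pose, the force, the opening and the grip force at its end, in the units of the state.
- get_state(): the state, without advancing time (a new reading comes with each control period).
- get_image(name): name is "scene" or "top"; returns the picture (400x640x3 uint8, red, green, blue); there is no depth.
- calibration(name): a dict with "vfov" (degrees; the focal length in pixels is half the picture's height over the tangent of half this angle, whatever the lens; pixels are square), "cx", "cy" (the principal point, pixels), "rvec" (rotation vector, rad) and "tvec" (3), from world to camera coordinates, as OpenCV has them. Camera axes: x right, y down, z forward; pixel columns grow to the right and rows downward; lengths in m; the calibration is good to about 2 mm. A picture is of the moment at which its call begins. calibration takes no time and is no camera call.
- close_job(): hands the job in; it is judged then, once.
The state is a dict: "time": time; "joint_positions": joint angles; "qd": joint speeds; "joint_torque": joint torques, N m; "position": TCP position; "tool_rot": TCP orientation; "ft_force": force on the tool from outside, world axes, zero at the start; "torque": the same for the moment, N m; "grip_width": opening from 0.0 (shut) to 1.0 (fully open); "grip_force": force on a finger pad.
Only numpy, scipy, OpenCV 4.12 (cv2) and the standard library are available. Lean on these libraries where they do the work, as an engineer would, in place of code of your own. Each camera call takes 0.05 s, during which the arm holds its last target. There are 200 camera calls.

## Working session

There is one attempt and no reset: what is moved stays moved. The work goes in short steps, Python scripts to look and compute and a tool call to move; the robot and the scene stay as the last step left them, time stands still between calls to the robot, and variables do not carry over. Pictures are saved under pics/ and viewed, at most 10 in all, crops included, and the job is handed in when it is done.

Besides the shell and the picture viewer there is one more tool, called by a JSON object that holds its "op" and its "data", one argument or row to a line. send_rows: Moves the arm, as the interface text tells. Its arguments: {"type":"object","properties":{"xyz":{"type":"array"},"dr":{"type":"array"},"jaw":{"type":"number"},"grip_force":{"type":"number"}},"required":["xyz","dr"]}

```bash
mkdir -p pics; python3 - <<'E'
from bench import *
import cv2
for n in("scene","top"):
    cv2.imwrite(f"pics/{n}0.png",get_image(n)[:,:,::-1]); print(n,calibration(n))
s=get_state()
for k in("time","position","tool_rot","ft_force","grip_width"):print(k,s[k])
print(s.keys())
E
ls
```

```text
scene {'vfov': 52.026061975220195, 'cx': 314.8030465829572, 'cy': 199.81106182859438, 'rvec': array([ 1.93307733,  1.29594633, -0.59275518]), 'tvec': array([-0.29418471, -0.21939662,  1.46694483])}
top {'vfov': 57.26278106820033, 'cx': 326.0902324644193, 'cy': 199.6613961716865, 'rvec': array([ 2.13958171, -2.11692769,  0.21598668]), 'tvec': array([0.04695267, 0.61673398, 0.99210137])}
time 0.1
position [0.21591112 0.61258562 0.23854196]
tool_rot [-5.29619632e-01 -3.09641865e+00  2.73224039e-03]
ft_force [-0.74677607 -0.03886871  0.28673653]
grip_width 0.9983402673759947
dict_keys(['time', 'joint_positions', 'qd', 'joint_torque', 'position', 'tool_rot', 'ft_force', 'torque', 'grip_force', 'grip_width'])
pics
```

View pics/scene0.png

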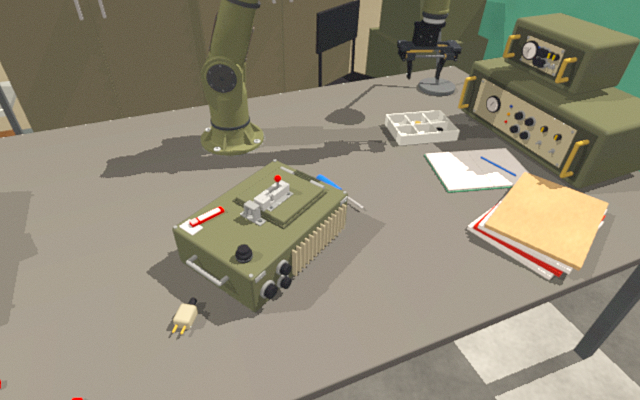

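View pics/top0.png

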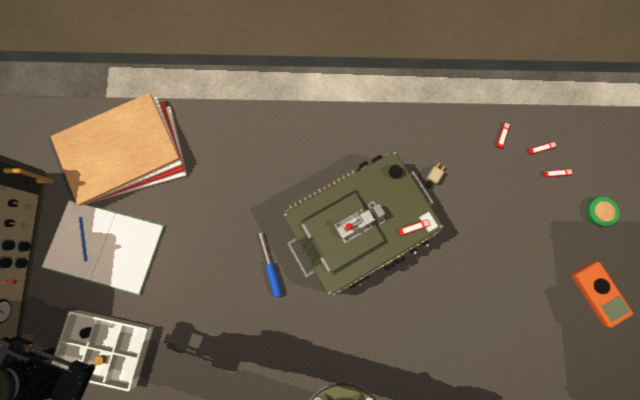

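The unit is near the middle of the top view, with the ball at about (349,227), the keeper at (377,212) and the deck corners at about (286,212), (396,153), (441,227) and (333,293). In the scene view the ball is at about (277,179). I'll zoom in on both.

```bash
python3 - <<'E'
import cv2,numpy as np
a=cv2.imread("pics/top0.png")[145:300,275:450]; b=cv2.imread("pics/scene0.png")[155:305,170:355]
cv2.imwrite("pics/tc.png",cv2.resize(a,None,fx=3.8,fy=3.8,interpolation=cv2.INTER_CUBIC)); cv2.imwrite("pics/sc.png",cv2.resize(b,None,fx=4,fy=4,interpolation=cv2.INTER_CUBIC))
for n in("top0","scene0"):
    h=cv2.cvtColor(cv2.imread(f"pics/{n}.png"),cv2.COLOR_BGR2HSV)
    m=(((h[...,0]<6)|(h[...,0]>174))&(h[...,1]>170)&(h[...,2]>90)).astype('uint8')
    k,_,st,c=cv2.connectedComponentsWithStats(m)
    print(n,[(st[i][4],c[i].round(1)) for i in range(1,k) if st[i][4]>8])
E
```

```text
top0 [(np.int32(68), array([165.8, 115.4])), (np.int32(10), array([502.2, 128.2])), (np.int32(25), array([499. , 144.7])), (np.int32(26), array([530.8, 150.7])), (np.int32(166), array([161. , 175.4])), (np.int32(25), array([545.4, 173.6])), (np.int32(29), array([348.6, 226.3])), (np.int32(29), array([400.6, 231.5])), (np.int32(14), array([ 13.8, 281.4]))]
scene0 [(np.int32(32), array([277.2, 178.3])), (np.int32(100), array([208.1, 217.4])), (np.int32(368), array([523.3, 253.4])), (np.int32(20), array([ 77. , 398.6]))]
```

View pics/tc.png

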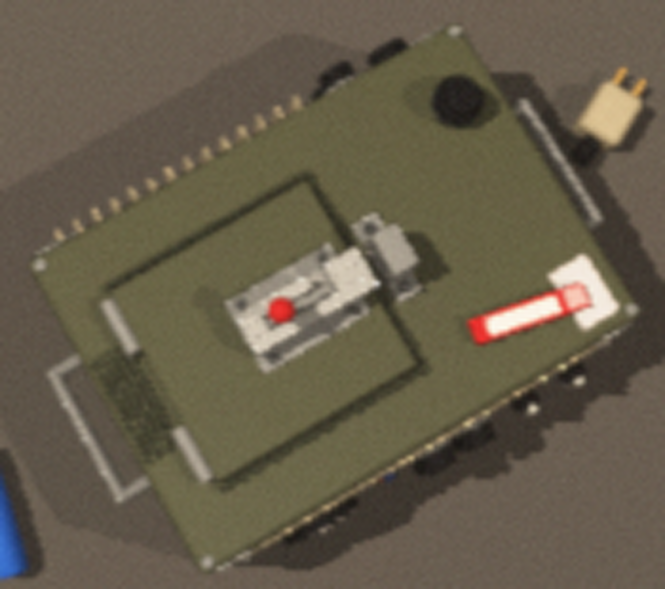

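View pics/sc.png

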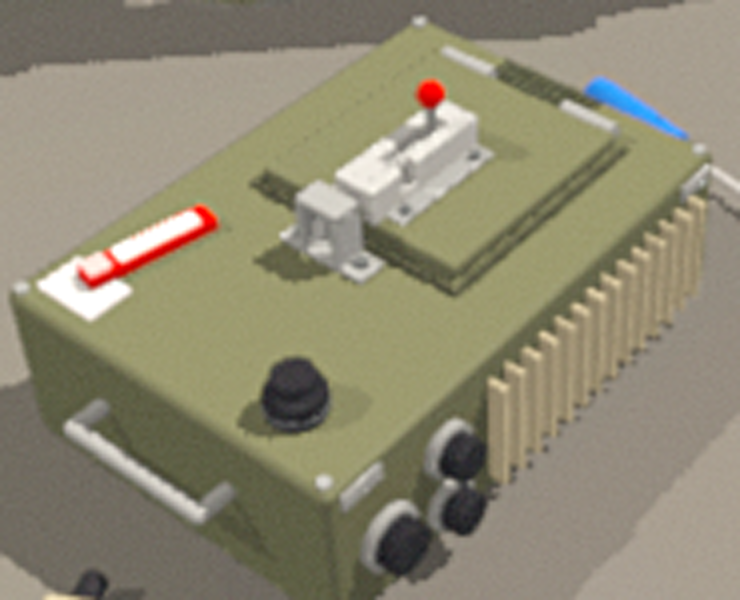

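The top crop shows the deck corners at (36,258), (455,25), (637,310) and (207,572), with the ball at (281,310). The scene crop shows the corners at (10,292), (420,17), (712,148) and (328,490), with the notch on the side facing the camera, at (405,185). Next I'll fit the pose.

```bash
cat > h.py <<'E'
from bench import *
import numpy as np,cv2
from scipy.spatial.transform import Rotation as R
from scipy.optimize import least_squares
def proj(n,P):
    c=calibration(n);f=200/np.tan(np.radians(c["vfov"])/2)
    K=np.array([[f,0,c["cx"]],[0,f,c["cy"]],[0,0,1]])
    return cv2.projectPoints(np.array(P,float).reshape(-1,3),c["rvec"],c["tvec"],K,None)[0][:,0]
def U(p,P): # unit->world
    return R.from_euler('z',p[2]).apply(np.array(P,float))+[p[0],p[1],0]
def red(n,im):
    h=cv2.cvtColor(im,cv2.COLOR_RGB2HSV)
    m=(((h[...,0]<6)|(h[...,0]>174))&(h[...,1]>170)&(h[...,2]>90)).astype('uint8')
    k,_,st,c=cv2.connectedComponentsWithStats(m);return [(st[i][4],c[i]) for i in range(1,k) if st[i][4]>8]
E
python3 - <<'E'
from h import *
C=np.array([[125,180,120],[125,-180,120],[-125,-180,120],[-125,180,120]])/1e3
t=(np.array([[36,258],[455,25],[637,310],[207,572]])+.5)/3.8-.5+[275,145]
s=(np.array([[712,148],[328,490],[10,292],[420,17]])+.5)/4-.5+[170,155]
bt,bs=np.array([348.6,226.3]),np.array([277.2,178.3])
def ball(p):return U(p,[[.036*np.sin(p[4]),.052-p[3],.147+.036*np.cos(p[4])]])
def f(p):
    P=U(p,C)
    return np.r_[(proj("top",P)-t).ravel(),(proj("scene",P)-s).ravel(),3*(proj("top",ball(p))-bt)[0],3*(proj("scene",ball(p))-bs)[0],p[4]*5]
r=least_squares(f,[.5,0,.45,.01,0],x_scale=[.1,.1,.1,.01,.1],loss='soft_l1')
print(r.x.round(4),f(r.x).round(1))
print("ball",ball(r.x),"home",U(r.x,[0,.012,.183]),"down",U(r.x,[.035,.012,.153]))
s=get_state();print(R.from_rotvec(s["tool_rot"]).as_matrix().round(3),s["joint_positions"])
E
```

```text
[ 0.5499 -0.0443  0.5373  0.0032  0.0121] [-3.1  1.   0.4 -2.1  2.4  0.5 -0.8  1.8  1.7  0.3  0.2  3.  -1.4  0.2
  0.  -0.4  0.8  0.2  0.8  0.   0.1]
ball [[ 0.52534162 -0.00220297  0.18299735]] home [ 0.54377599 -0.03399986  0.183     ] down [ 0.57384437 -0.01608639  0.153     ]
[[-0.943  0.332 -0.   ]
 [ 0.332  0.943 -0.002]
 [-0.    -0.002 -1.   ]] [-1.21787407  0.32176159 -0.0701222   1.45159468  0.02260864  1.37077568
 -0.05695049]
```

```bash
cat >> h.py <<'E'
p=[.5499,-.0443,.5373]
def go(t,yaw=None):  # unit target TCP -> tool shift mm, turn about tool z
    s=get_state();T=R.from_rotvec(s["tool_rot"]);q=np.array(s["position"])
    G=R.from_matrix(R.from_euler('z',p[2]).as_matrix()@np.array([[0,1,0],[1,0,0],[0,0,-1.]]))  # tool y=unit x, tool x=unit y
    d=T.inv().apply(U(p,t)-q)*1e3
    print("t",s["time"],"unit pos",(R.from_euler('z',-p[2]).apply(q-[p[0],p[1],0])*1e3).round(1),"F unit",R.from_euler('z',-p[2]).apply(s["ft_force"]).round(1))
    for g in (G,G*R.from_euler('z',np.pi)): print("shift",d.round(1),"dr",(T.inv()*g).as_rotvec().round(3))
E
python3 - <<'E'
from h import *
import bench
print([k for k in dir(bench) if not k.startswith('__')], getattr(bench,'nose_length',None))
go([0,.090,.245])
E
```

```text
['MotionError', 'calibration', 'close_job', 'get_image', 'get_state', 'nose_length'] 0.017
t 0.1 unit pos [ 49.3 735.3 238.5] F unit [-0.7  0.3  0.3]
shift [-464.2 -450.9   -5.6] dr [-0.002  0.001  0.695]
shift [-464.2 -450.9   -5.6] dr [-1.000e-03 -2.000e-03 -2.447e+00]
```

{"op": "send_rows", "data": {
  "xyz": [
    [-26, -25, -1],
    [-52, -50, -2],
    [-78, -75, -3],
    [-104, -100, -4],
    [-130, -125, -5],
    [-156, -150, -5],
    [-182, -175, -5],
    [-208, -200, -5],
    [-234, -225, -5],
    [-260, -250, -5]
  ],
  "dr": [
    [0, 0, 0.07],
    [0, 0, 0.14],
    [0, 0, 0.21],
    [0, 0, 0.28],
    [0, 0, 0.35],
    [0, 0, 0.42],
    [0, 0, 0.49],
    [0, 0, 0.56],
    [0, 0, 0.63],
    [0, 0, 0.695]
  ],
  "jaw": 0,
  "grip_force": 5
}}

```text
time: 0.93
position: [0.3785, 0.289, 0.2443]
tool_rot: [-1.557, -2.728, 0.0]
ft_force: [1.0, 1.1, 0.8]
grip_width: 0.328
grip_force: 0.0
```

```bash
python3 -c "
from h import *
go([0,.090,.245]);print(get_state()['grip_width'])"
```

```text
t 0.9333 unit pos [ 23.3 374.1 244.3] F unit [1.4 0.4 0.8]
shift [-284.1  -22.3   -0.7] dr [-0.    -0.    -0.004]
shift [-284.1  -22.3   -0.7] dr [-0.     0.     3.138]
0.32808374274029206
```

{"op": "send_rows", "data": {
  "xyz": [
    [-30, -2, 0],
    [-60, -5, 0],
    [-95, -8, 0],
    [-130, -11, 0],
    [-165, -14, 0],
    [-200, -17, 0],
    [-235, -20, 0],
    [-265, -22, 0],
    [-284, -22, 0],
    [-284, -22, 0]
  ],
  "dr": [
    [0, 0, 0],
    [0, 0, 0],
    [0, 0, 0],
    [0, 0, 0],
    [0, 0, 0],
    [0, 0, 0],
    [0, 0, 0],
    [0, 0, 0],
    [0, 0, 0],
    [0, 0, 0]
  ]
}}

```text
time: 1.77
position: [0.5059, 0.0303, 0.2445]
tool_rot: [1.562, 2.724, -0.002]
ft_force: [0.4, -0.5, 0.1]
grip_width: 0.006
grip_force: 0.0
```

```bash
python3 -c "
from h import *
go([0,.090,.190]);print(get_state()['grip_width'])
a=get_image('top');b=get_image('scene')
f=lambda i:cv2.resize(i[:,:,::-1],None,fx=4,fy=4,interpolation=cv2.INTER_CUBIC)
cv2.imwrite('pics/c1.png',np.vstack([f(a[190:260,310:410]),f(b[145:215,225:325])]))"
```

```text
t 1.7667 unit pos [  0.4  86.7 244.5] F unit [ 0.1 -0.6  0.1]
shift [ 3.5 -0.4 54.5] dr [-0.     0.002 -0.008]
shift [ 3.5 -0.4 54.5] dr [4.000e-03 1.000e-03 3.134e+00]
0.006431834049388569
```

View pics/c1.png

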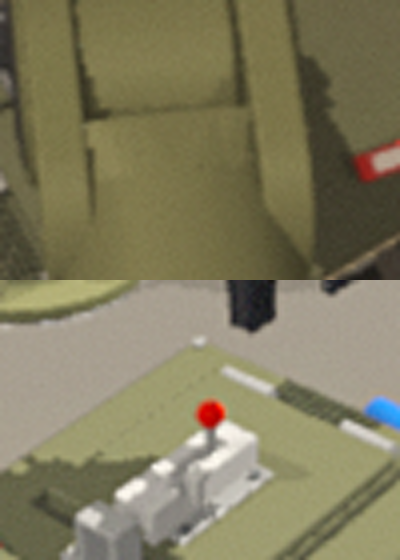

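The picture shows the ball at crop (210,413), with the shut fingertips above and behind it at (251,325), clear of everything. I'll descend next.

{"op": "send_rows", "data": {
  "xyz": [
    [0, 0, 7],
    [0, 0, 14],
    [0, 0, 21],
    [0, 0, 28],
    [0, 0, 35],
    [0, 0, 42],
    [0, 0, 48],
    [0, 0, 52],
    [0, 0, 54],
    [0, 0, 54]
  ],
  "dr": [
    [0, 0, 0],
    [0, 0, 0],
    [0, 0, 0],
    [0, 0, 0],
    [0, 0, 0],
    [0, 0, 0],
    [0, 0, 0],
    [0, 0, 0],
    [0, 0, 0],
    [0, 0, 0]
  ]
}}

```text
time: 2.7
position: [0.5044, 0.0355, 0.1901]
tool_rot: [-1.552, -2.731, 0.001]
ft_force: [-0.2, 0.4, 0.4]
grip_width: 0.0
grip_force: 0.0
```

```bash
python3 -c "
from h import *
go([0,.030,.190])
b=get_image('scene');print(red('scene',b)[0]);print(proj('scene',U(p,[[0,.0488,.183],[.001,.0885,.173]])))
cv2.imwrite('pics/c2.png',cv2.resize(b[145:215,225:325,::-1],None,fx=6,fy=6,interpolation=cv2.INTER_CUBIC))"
```

```text
t 2.7 unit pos [  1.7  91.9 190.1] F unit [0.  0.4 0.4]
shift [-61.9  -1.7   0.1] dr [-0.001 -0.    -0.   ]
shift [-61.9  -1.7   0.1] dr [-0.000e+00  1.000e-03  3.141e+00]
(np.int32(31), array([277.09677419, 178.32258065]))
[[277.35057013 178.22056846]
 [288.31348593 174.10852685]]
```

View pics/c2.png

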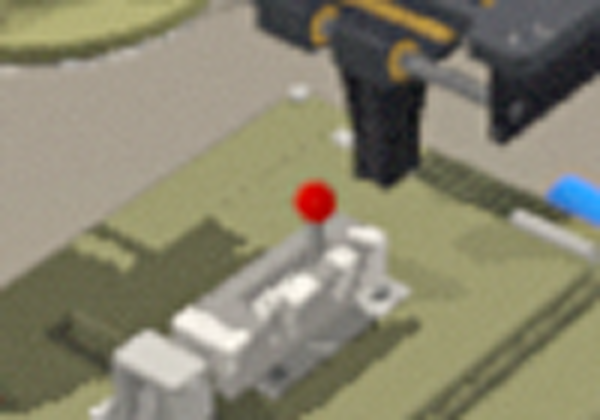

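The ball is at crop (316,202), and the fingertips stand behind it in line with the slot at (390,180). I'll push along the slot at about 40 mm/s.

{"op": "send_rows", "data": {
  "xyz": [
    [-7, -1, 0],
    [-14, -1, 0],
    [-20, -1, 0],
    [-24, -1, 0],
    [-27, -1, 0],
    [-30, -1, 0],
    [-33, -1, 0],
    [-36, -1, 0],
    [-39, -1, 0],
    [-42, -1, 0]
  ],
  "dr": [
    [0, 0, 0],
    [0, 0, 0],
    [0, 0, 0],
    [0, 0, 0],
    [0, 0, 0],
    [0, 0, 0],
    [0, 0, 0],
    [0, 0, 0],
    [0, 0, 0],
    [0, 0, 0]
  ]
}}

```text
time: 3.58
position: [0.5253, -0.001, 0.1906]
tool_rot: [-1.552, -2.731, -0.0]
ft_force: [-1.6, 1.3, 1.6]
grip_width: 0.012
grip_force: 1.2
```

```bash
python3 -c "
from h import *
go([0,.030,.190])
b=get_image('scene');print(red('scene',b)[0]);print(proj('scene',U(p,[[0,y,.183] for y in (.04,.03,.012)])))"
```

```text
t 3.5833 unit pos [  1.   49.8 190.6] F unit [-0.7  1.9  1.6]
shift [-19.8  -1.    0.6] dr [ 0. -0.  0.]
shift [-19.8  -1.    0.6] dr [ 0.     0.    -3.142]
(np.int32(39), array([272.87179487, 181.12820513]))
[[274.93750094 179.95445548]
 [272.16174749 181.94894569]
 [267.07304593 185.60538191]]
```

{"op": "send_rows", "data": {
  "xyz": [
    [-2, 0, 0],
    [-4, 0, 0],
    [-6, 0, 0],
    [-8, 0, 0],
    [-10, 0, 0],
    [-12, 0, 0],
    [-14, 0, 0],
    [-16, 0, 0],
    [-17, 0, 0],
    [-18, 0, 0]
  ],
  "dr": [
    [0, 0, 0],
    [0, 0, 0],
    [0, 0, 0],
    [0, 0, 0],
    [0, 0, 0],
    [0, 0, 0],
    [0, 0, 0],
    [0, 0, 0],
    [0, 0, 0],
    [0, 0, 0]
  ],
  "grip_force": 20
}}

```text
time: 4.47
position: [0.5345, -0.0167, 0.1905]
tool_rot: [1.553, 2.731, 0.0]
ft_force: [-2.5, 1.3, 1.2]
grip_width: 0.002
grip_force: 1.1
```

```bash
python3 -c "
from h import *
go([0,.030,.190])
b=get_image('scene');print(red('scene',b)[0])"
```

```text
t 4.4667 unit pos [  0.9  31.6 190.5] F unit [-1.5  2.4  1.2]
shift [-1.6 -0.9  0.5] dr [ 0.  0. -0.]
shift [-1.6 -0.9  0.5] dr [ 0.    -0.     3.141]
(np.int32(38), array([267.71052632, 184.94736842]))
```

{"op": "send_rows", "data": {
  "xyz": [
    [-0.5, 0, 0],
    [-1, 0, 0],
    [-1.5, 0, 0],
    [-2, 0, 0],
    [-2.5, 0, 0],
    [-3, 0, 0],
    [-3.5, 0, 0],
    [-4, 0, 0],
    [-4, 0, 0],
    [-4, 0, 0]
  ],
  "dr": [
    [0, 0, 0],
    [0, 0, 0],
    [0, 0, 0],
    [0, 0, 0],
    [0, 0, 0],
    [0, 0, 0],
    [0, 0, 0],
    [0, 0, 0],
    [0, 0, 0],
    [0, 0, 0]
  ]
}}

```text
time: 5.35
position: [0.5359, -0.0184, 0.1905]
tool_rot: [-1.55, -2.73, -0.002]
ft_force: [-3.9, 5.8, 2.9]
grip_width: 0.003
grip_force: 3.1
```

```bash
python3 -c "
from h import *
go([0,.030,.190])
b=get_image('scene');print(red('scene',b)[0])"
```

```text
t 5.35 unit pos [  1.2  29.4 190.5] F unit [-0.4  7.   2.9]
shift [ 0.6 -1.2  0.5] dr [-0.    -0.003  0.001]
shift [ 0.6 -1.2  0.5] dr [ 0.004 -0.    -3.141]
(np.int32(39), array([267.20512821, 185.33333333]))
```

{"op": "send_rows", "data": {
  "xyz": [
    [-1, 0, 0],
    [-1.5, 0, 0],
    [-1.5, 0, 0],
    [3, 0, 0],
    [10, 0, 0],
    [16, 0, 0],
    [17, -10, 0],
    [17, -22, 0],
    [17, -34, 0],
    [17, -40, 0]
  ],
  "dr": [
    [0, 0, 0],
    [0, 0, 0],
    [0, 0, 0],
    [0, 0, 0],
    [0, 0, 0],
    [0, 0, 0],
    [0, 0, 0],
    [0, 0, 0],
    [0, 0, 0],
    [0, 0, 0]
  ]
}}

```text
time: 6.23
position: [0.4919, -0.0274, 0.1904]
tool_rot: [-1.554, -2.73, 0.001]
ft_force: [-0.5, 0.1, 0.3]
grip_width: 0.003
grip_force: 0.0
```

```bash
python3 -c "
from h import *
go([-.038,.012,.190])
b=get_image('scene');print(red('scene',b)[0])"
```

```text
t 6.2333 unit pos [-41.1  44.2 190.4] F unit [-0.4  0.4  0.3]
shift [-32.2   3.2   0.4] dr [-0.     0.    -0.002]
shift [-32.2   3.2   0.4] dr [0.00e+00 1.00e-03 3.14e+00]
(np.int32(31), array([266.64516129, 185.74193548]))
```

{"op": "send_rows", "data": {
  "xyz": [
    [-8, 0, 0],
    [-16, 0, 0],
    [-24, 0, 0],
    [-30, 0, 0],
    [-32, 0, 0],
    [-32, 3, 0],
    [-32, 8, 0],
    [-32, 12, 0],
    [-32, 15, 0],
    [-32, 18, 0]
  ],
  "dr": [
    [0, 0, 0],
    [0, 0, 0],
    [0, 0, 0],
    [0, 0, 0],
    [0, 0, 0],
    [0, 0, 0],
    [0, 0, 0],
    [0, 0, 0],
    [0, 0, 0],
    [0, 0, 0]
  ]
}}

```text
time: 7.12
position: [0.5256, -0.0433, 0.1905]
tool_rot: [-1.551, -2.732, 0.0]
ft_force: [0.0, 0.5, 0.1]
grip_width: 0.009
grip_force: 0.0
```

{"op": "send_rows", "data": {
  "xyz": [
    [0, 2, 0],
    [0, 4, 0],
    [0, 6, 0],
    [0, 8, 1],
    [0, 10, 1],
    [0, 12, 2],
    [0, 14, 3],
    [0, 16, 4],
    [0, 18, 5],
    [0, 20, 6]
  ],
  "dr": [
    [0, 0, 0],
    [0, 0, 0],
    [0, 0, 0],
    [0, 0, 0],
    [0, 0, 0],
    [0, 0, 0],
    [0, 0, 0],
    [0, 0, 0],
    [0, 0, 0],
    [0, 0, 0]
  ]
}}

```text
time: 7.95
position: [0.5426, -0.0338, 0.1845]
tool_rot: [1.553, 2.731, 0.0]
ft_force: [-1.4, -1.1, 2.1]
grip_width: 0.005
grip_force: 1.1
```

```bash
python3 -c "
from h import *
go([0,.012,.180])
b=get_image('scene');print(red('scene',b)[0])
for th in (0,.2,.4,.6,.8,1,1.2,1.4): print(th,proj('scene',U(p,[[.036*np.sin(th),.012,.147+.036*np.cos(th)]])))"
```

```text
t 7.95 unit pos [ -0.8  12.8 184.5] F unit [-1.8 -0.2  2.1]
shift [-0.8  0.8  4.5] dr [ 0.  0. -0.]
shift [-0.8  0.8  4.5] dr [ 0.    -0.     3.141]
(np.int32(40), array([271.8  , 189.775]))
0 [[267.07304593 185.60538191]]
0.2 [[269.40637118 186.99414769]]
0.4 [[271.68923106 188.82529019]]
0.6 [[273.82260159 191.02200807]]
0.8 [[275.71372199 193.48985249]]
1 [[277.28109698 196.12164385]]
1.2 [[278.45877087 198.80323189]]
1.4 [[279.19951843 201.41959777]]
```

{"op": "send_rows", "data": {
  "xyz": [
    [0, 2, 0.5],
    [0, 4, 1],
    [0, 6, 1.5],
    [0, 7.5, 2],
    [0, 9, 2.5],
    [0, 10.5, 3],
    [0, 12, 3.5],
    [0, 13, 4],
    [0, 14, 4],
    [0, 14, 4]
  ],
  "dr": [
    [0, 0, 0],
    [0, 0, 0],
    [0, 0, 0],
    [0, 0, 0],
    [0, 0, 0],
    [0, 0, 0],
    [0, 0, 0],
    [0, 0, 0],
    [0, 0, 0],
    [0, 0, 0]
  ]
}}

```text
time: 8.83
position: [0.5544, -0.0266, 0.1804]
tool_rot: [-1.552, -2.731, 0.0]
ft_force: [-1.6, -1.5, -0.0]
grip_width: 0.006
grip_force: 0.7
```

```bash
python3 -c "
from h import *
go([.032,.012,.180])
b=get_image('scene');print(red('scene',b)[0])"
```

```text
t 8.8333 unit pos [ 13.   12.9 180.4] F unit [-2.1 -0.5 -0. ]
shift [-0.9 19.   0.4] dr [-0. -0. -0.]
shift [-0.9 19.   0.4] dr [-0.     0.     3.141]
(np.int32(41), array([276.6097561 , 196.17073171]))
```

{"op": "send_rows", "data": {
  "xyz": [
    [0, -4, 0],
    [0, -6, -2],
    [0, -6, -10],
    [0, -6, -18],
    [0, -6, -24],
    [0, -2, -26],
    [0, 6, -26],
    [-1, 14, -26],
    [-1, 20, -26],
    [-1, 21, -26]
  ],
  "dr": [
    [0, 0, 0],
    [0, 0, 0],
    [0, 0, 0],
    [0, 0, 0],
    [0, 0, 0],
    [0, 0, 0],
    [0, 0, 0],
    [0, 0, 0],
    [0, 0, 0],
    [0, 0, 0]
  ]
}}

```text
time: 9.72
position: [0.574, -0.0155, 0.2059]
tool_rot: [-1.55, -2.732, 0.001]
ft_force: [0.2, -0.2, -0.4]
grip_width: 0.002
grip_force: 0.0
```

{"op": "send_rows", "data": {
  "xyz": [
    [0, 0, 5],
    [0, 0, 10],
    [0, 0, 13],
    [0, 0, 15],
    [0, 0, 17],
    [0, 0, 19],
    [0, 0, 20.5],
    [0, 0, 22],
    [0, 0, 23.5],
    [0, 0, 25]
  ],
  "dr": [
    [0, 0, 0],
    [0, 0, 0],
    [0, 0, 0],
    [0, 0, 0],
    [0, 0, 0],
    [0, 0, 0],
    [0, 0, 0],
    [0, 0, 0],
    [0, 0, 0],
    [0, 0, 0]
  ]
}}

```text
time: 10.55
position: [0.5731, -0.0169, 0.1815]
tool_rot: [1.552, 2.731, 0.0]
ft_force: [1.5, 0.9, 1.4]
grip_width: 0.003
grip_force: 0.7
```

```bash
python3 -c "
from h import *
go([.034,.012,.178])
b=get_image('scene');print(red('scene',b)[0])"
```

```text
t 10.55 unit pos [ 33.9  11.7 181.5] F unit [1.8 0.  1.4]
shift [0.3 0.1 3.5] dr [ 0.  0. -0.]
shift [0.3 0.1 3.5] dr [ 0.    -0.     3.141]
(np.int32(23), array([278.69565217, 201.2173913 ]))
```

{"op": "send_rows", "data": {
  "xyz": [
    [0, 0, 0.5],
    [0, 0, 1],
    [0, 0, 1.5],
    [0, 0, 2],
    [0, 0, 2.5],
    [0, 0, 3],
    [0, 0, 3.5],
    [0, 0, 4],
    [0, 0, 4.5],
    [0, 0, 4.5]
  ],
  "dr": [
    [0, 0, 0],
    [0, 0, 0],
    [0, 0, 0],
    [0, 0, 0],
    [0, 0, 0],
    [0, 0, 0],
    [0, 0, 0],
    [0, 0, 0],
    [0, 0, 0],
    [0, 0, 0]
  ]
}}

```text
time: 11.43
position: [0.5733, -0.0168, 0.1785]
tool_rot: [1.552, 2.731, 0.002]
ft_force: [-0.6, -0.3, 9.4]
grip_width: 0.006
grip_force: 4.5
```

The force rose to 9 N with the tip at z = 161.5 mm, which matches the stop. I'll withdraw straight up and check.

{"op": "send_rows", "data": {
  "xyz": [
    [0, 0, -3],
    [0, 0, -8],
    [0, 0, -16],
    [0, 0, -26],
    [0, 0, -38],
    [0, 0, -50],
    [0, 0, -62],
    [0, 0, -74],
    [0, 0, -84],
    [0, 0, -90]
  ],
  "dr": [
    [0, 0, 0],
    [0, 0, 0],
    [0, 0, 0],
    [0, 0, 0],
    [0, 0, 0],
    [0, 0, 0],
    [0, 0, 0],
    [0, 0, 0],
    [0, 0, 0],
    [0, 0, 0]
  ]
}}

```text
time: 12.27
position: [0.5736, -0.0168, 0.2691]
tool_rot: [1.552, 2.73, 0.002]
ft_force: [0.7, 0.6, 0.1]
grip_width: 0.004
grip_force: 0.0
```

```bash
python3 -c "
from h import *
go([.034,.012,.178])
b=get_image('scene');print(red('scene',b)[0])
cv2.imwrite('pics/c3.png',cv2.resize(b[145:295,170:350,::-1],None,fx=4,fy=4,interpolation=cv2.INTER_CUBIC))"
```

```text
t 12.2667 unit pos [ 34.4  11.5 269.1] F unit [0.9 0.2 0.1]
shift [ 0.6 -0.6 91.1] dr [ 0.002  0.001 -0.   ]
shift [ 0.6 -0.6 91.1] dr [ 1.000e-03 -3.000e-03  3.141e+00]
(np.int32(31), array([278.64516129, 201.25806452]))
```

View pics/c3.png

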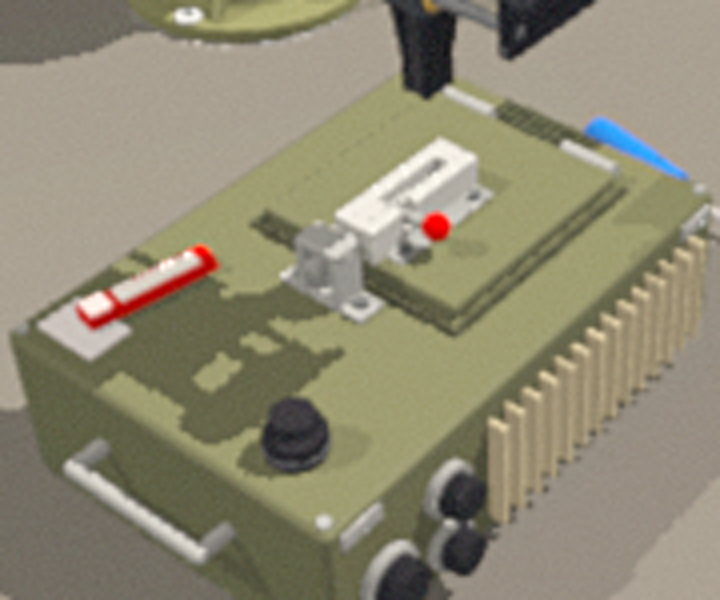

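The ball is at crop (436,226), down in the notch and within half a pixel of the predicted stop. The cover is shut, and the cap and label holder are where they were. I'll hand in the job.

```bash
python3 -c "
from bench import *
print(close_job())"
```

```text
the job is handed in; nothing more can be done
None
```

The bolt was pushed home and the red handle turned down in the notch to its stop, with the cover still shut and the cap and label holder unmoved; the job was handed in at about 12 s, and no verdict came back.

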